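Square up a pile of painting panels

ROBOT

A 6-joint arm with a two-finger parallel gripper is mounted at the origin on the work surface. World frame = base frame: x ahead of the robot, y to its left, z up, the work surface at z = 0. Lengths are in m, angles in degrees, forces in N, time in s.
With the tool pointing down it reaches from about 0.35 to 0.725 m from the base axis. Payload 4.3 kg.
Tool frame: the origin (TCP) lies on the centre line of the jaws, within the pads' length; the fingertips stand 8 mm ahead of it and the grasp point (between the pads) lies 11 mm behind it (ctrl.nose_length is the distance from the TCP to the fingertips, in m); z points along the fingers, y is the direction in which the jaws open and shut (so a half turn about z gives the same grasp; the last joint's range is limited). The gripper opens to 85 mm and grips with 20 to 120 N. Pads are 22 mm wide; open, the fingers measure 114 mm over their backs; the gripper's body (76 mm by 85 mm) begins 54 mm behind the grasp point. The pads swing forward as they close: fully open they stand 13 mm farther back than shut.
Start: joints at [-77.366, 21.618, 4.641, 73.018, 0, 83.68], TCP at [0.187, -0.544, 0.239] pointing down, gripper open.
Joint ranges: [-156.06, 156.06], [-48.1, 94.91], [-58.44, 69.94], [-101.28, 121.22], [-78.64, 73.56], [-180, 180]. Speed limits (degrees/s): [147.25, 147.25, 180, 180, 180, 180].

INTERFACE

Orientations are given as [roll, pitch, yaw] about the fixed x, y, z axes, in that order (R = Rz(yaw) Ry(pitch) Rx(roll)).
In Python, from plant import ctrl gives the robot as it stands. The module is installed in compiled form; this text tells all that it offers.
- The arm moves only by the tool drive_tool, never from a script. Its argument "deltas" is a list of rows, each a list of 3 entries, a list of its own where there are three numbers: the opening in per cent of the stroke, from 0 (shut) to 100 (fully open), then the shift along the tool's x, y, z in mm, then the turn, a rotation vector about the tool's x, y, z in degrees. In form: [[fingers, [tx, ty, tz], [rx, ry, rz]], ...]. A call has 1 to 8 rows; each row is the pose to reach, as a shift and turn from the pose commanded when the call began, along the tool's axes at that moment; what a row does not reach only later rows make up. A row lasts 1/8 s, in which the tool goes at most 62.5 mm and 10.7 degrees, less where a joint would pass 70% of its speed; a pose out of reach is approached as far as the arm can. A call with a gripper value outside its range is refused whole. The fingers move at their own pace and stop on an object; "newtons" is the grip in N (left out, the last holds). Time passes only in rows, so rows that repeat a pose let the fingers close. It gives the time, the measured TCP pose, the force and the opening at its end, in the units of the state.
- ctrl.state(): the state, without advancing time (a new reading comes with each control period).
- ctrl.read_camera(name): name is "side" or "top" or "wrist"; returns the picture (400x640x3 uint8, red, green, blue); there is no depth.
- ctrl.camera_params(name): a dict with "camera_matrix" (3x3 intrinsics, pixels), "eye" and "rotation" of the camera in the world. Camera axes: x right, y down, z forward; pixel columns grow to the right and rows downward; lengths in m; the calibration is good to about 2 mm. A picture is of the moment at which its call begins: read the wrist's pose just before it. camera_params takes no time and is no camera call; for the wrist camera it gives the pose at the moment of the call.
- ctrl.hand_in(): hands the job in, once; it reports no verdict.
The state is a dict: "t": time; "q": joint angles; "qd": joint speeds; "joint_torque": joint torques, N m; "tcp_pos": TCP position; "tool_rot": TCP orientation; "force": force on the tool from outside, world axes, zero at the start; "ft_torque": the same for the moment, N m; "width": opening from 0.0 (shut) to 1.0 (fully open).
Only numpy, scipy, OpenCV 4.12 (cv2) and the standard library are available. Lean on these libraries where they do the work, as an engineer would, in place of code of your own. Each camera call takes 0.05 s, during which the arm holds its last target.

TASK

Slide the lone panel off the ledge onto the two-panel pile without lifting it, then square the pile up by pushing: all three panels flush with one another and home against both the side fence and the end stop. Feel for the end stop and press the pile against it lightly, about 15 N held for half a second, without ramming fence or stop, and leave the other things alone.

Things in the scene. Friction and masses are not known exactly. Their poses are not given: they have to be found in the camera images.
- bed: Squaring bed fixed to the table, shifted and turned at random: plywood baseboard 220 (x) x 490 (y) x 15 mm. Origin on its underside at table level; in its frame the board spans x -110..110, y -230..260 mm, its top (the bed floor) is z = 15. The pile lies between the end stop (at -y), the side fence (at +x) and the ledge (at +y). All bed offsets are in this frame, mm.
- fence_face (a point): Middle of the inner face of the aluminium side fence, on the bed floor: bed x = 60, y = -80, z = 15; axes as the bed's. The face looks to -x (to the near side); it runs from bed y -230 to 70 and its top is at bed z = 45. The fence is rigid.
- ledge_top (a point): Centre of the top of the solid wooden ledge: bed x = 5, y = 167.5, z = 41; axes as the bed's. The ledge spans bed x -60..70, y 75..260. Its top is 2 mm higher than the two-panel pile.
- end_stop: Steel clamp housing 36 x 30 x 40 mm; origin: centre of its underside, bed x = 5, y = -214, z = 15; axes as the bed's. It holds a steel stop block, 85 mm wide (x), bed z 16..50, clamped firm (gives nothing under 40 N). The block's face looks to +y and is set anywhere from bed y = -175 to -155: the setting is not reported and must be felt (or seen).
- panel_a_mid (a point): Bottom panel of the pile, lying on the bed floor: a rigid wooden painting panel 110 (x) x 170 (y) x 12 mm, about 0.11 kg (0.075 to 0.155), white primed face up. Point at its centre, half-way up; axes along its sides, z up. It starts askew, clear of fence and stop.
- panel_b_mid (a point): Second panel, same size, lying askew on the bottom one. Point at its centre, half-way up.
- panel_c_mid (a point): Third panel, same size, lying alone on the ledge, whose top is 2 mm higher than the top of the two-panel pile. Point at its centre, half-way up. Between ledge and pile is an open gap of about 40 to 60 mm, which the panel can be slid across.
- tack_tin: Bystander: closed steel tin, 30 mm diameter, 40 mm tall, standing on the baseboard's rear strip behind the side fence; origin at the centre of its underside
- eraser_block: Bystander: cork block 24 x 60 x 22 mm on the baseboard's rear strip behind the side fence; origin at the centre of its underside
- plaster_bowl: Bystander: black bowl, 120 mm across, 50 mm tall, on the table right of the board; origin at the centre of its underside
- tack_hammer: Bystander: hammer lying on the table left of the board; origin about mid-length
There are look-alikes about, which are no part of the job. Leave any green or red look-alike of the part that bears panel_c_mid alone.

How it is judged (in metres and radians):
On the way, in this order (a step that is already met when the one before it is completed fails the run):
1. the lone panel has been slid off the ledge and lies flat on the pile (y of panel_c_mid in the frame of bed below -0.03 m and z of panel_c_mid in the frame of bed between 0.04 and 0.05 m and angle between panel_c_mid's own z axis and vertical below 0.06 rad), for 0.1 s.
2. the pile, its ends flush within 3 mm, is pressed against the end stop with more than 4 N (contact force between end_stop and anything else above 4 N and y of panel_b_mid in the frame of panel_a_mid between -0.003 and 0.003 m and y of panel_c_mid in the frame of panel_a_mid between -0.003 and 0.003 m), for 0.2 s.
At the end, for the whole second after the job is handed in: All three panels lie flat in one pile on the bed floor, at rest, each within 3 mm of the side fence and square to the bed within 0.03 rad, their ends flush within 3 mm, in the stop's range (panel centres at bed y -94 to -66 mm) (y of panel_b_mid in the frame of panel_a_mid between -0.003 and 0.003 m and y of panel_c_mid in the frame of panel_a_mid between -0.003 and 0.003 m and x of panel_a_mid in the frame of bed between 0.002 and 0.008 m and y of panel_a_mid in the frame of bed between -0.094 and -0.066 m and z of panel_a_mid in the frame of bed between 0.018 and 0.024 m and angle between the y axis of each of panel_a_mid, panel_b_mid, panel_c_mid and the y axis of bed, either way round below 0.03 rad and angle between each of panel_a_mid, panel_b_mid, panel_c_mid's own z axis and vertical below 0.04 rad and linear speed of each of panel_a, panel_b, panel_c below 0.01 m/s and x of panel_b_mid in the frame of bed between 0.002 and 0.008 m and y of panel_b_mid in the frame of bed between -0.094 and -0.066 m and z of panel_b_mid in the frame of bed between 0.03 and 0.036 m and x of panel_c_mid in the frame of bed between 0.002 and 0.008 m and y of panel_c_mid in the frame of bed between -0.094 and -0.066 m and z of panel_c_mid in the frame of bed between 0.042 and 0.048 m); the robot touches nothing.
It fails at once if the lone panel is lifted (more than 25 mm above where it lay) or tipped (z of panel_c_mid in the frame of bed above 0.072 m or angle between panel_c_mid's own z axis and vertical above 0.35 rad).
It fails at once if the stop is rammed with more than 40 N (contact force between end_stop and anything else above 40 N).
It fails at once if a panel is rammed into the side fence or pressed on the bed with more than 40 N (contact force between any of panel_a, panel_b, panel_c and bed above 40 N).
It fails at once if another thing is moved more than 20 mm (distance of any of tack_tin, eraser_block, plaster_bowl, tack_hammer from where it was at the start of the episode above 0.02 m).
It also fails if it takes over 67 s, if anything falls off the work surface, if the arm or the gripper's body presses on something with over 40 N, if the wrist force passes 120 N, or if a joint passes its speed limit or range.

## Working session

There is one attempt and no reset: what is moved stays moved. The work goes in short steps, Python scripts to look and compute and a tool call to move; the robot and the scene stay as the last step left them, time stands still between calls to the robot, and variables do not carry over. Pictures are saved under pics/ and viewed, and the job is handed in when it is done.

Besides the shell and the picture viewer there is one more tool, called by a JSON object that holds its "name" and its "arguments". drive_tool: Moves the arm, as the interface text tells. Its arguments: {"type":"object","properties":{"deltas":{"type":"array","items":{"type":"array"}},"newtons":{"type":"number"}},"required":["deltas"]}

```bash
mkdir -p pics
python3 - <<'E'
from plant import ctrl
import cv2
print(ctrl.state(), ctrl.nose_length)
for n in ["top","side"]:
    im=ctrl.read_camera(n); cv2.imwrite(f"pics/{n}0.png",im[:,:,::-1]); print(n,ctrl.camera_params(n))
E
```

```text
{'t': 0.0, 'q': array([-7.73660193e+01,  2.16627767e+01,  4.56285674e+00,  7.30171387e+01,
       -3.88183217e-05,  8.36791305e+01]), 'qd': array([-0.05604026,  0.00115268,  0.0185705 , -0.02173429,  0.05068409,
       -0.02146851]), 'joint_torque': array([-1.45030237e-03, -4.63600588e+01,  2.69878274e+01,  2.07061874e-02,
       -2.53233966e-04,  6.13324431e-07]), 'tcp_pos': array([ 0.18662901, -0.54320284,  0.23835156]), 'tool_rot': array([-1.79883649e+02, -1.28491371e-02,  1.89548372e+01]), 'force': array([-0.25327884,  0.21689756,  0.01066952]), 'ft_torque': array([-0.04535278, -0.01580588,  0.03603501]), 'width': 1.0015259001771772} 0.008
top {'camera_matrix': array([[453.14456367,   0.        , 315.13179217],
       [  0.        , 453.14456367, 195.8146988 ],
       [  0.        ,   0.        ,   1.        ]]), 'eye': array([ 0.33645622, -0.02176095,  1.29654563]), 'rotation': array([-171.52048519,    0.87238701,  -90.37289372])}
side {'camera_matrix': array([[398.9640998 ,   0.        , 313.02611748],
       [  0.        , 398.9640998 , 198.76372646],
       [  0.        ,   0.        ,   1.        ]]), 'eye': array([-0.14118333,  0.73076047,  0.79608138]), 'rotation': array([-125.57834976,    0.63864331, -139.2971738 ])}
```

View pics/top0.png

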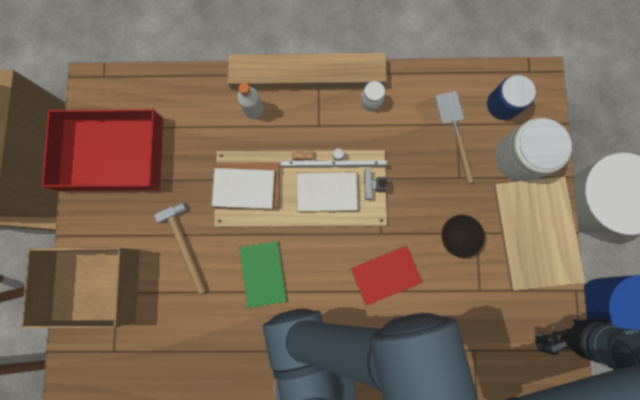

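View pics/side0.png

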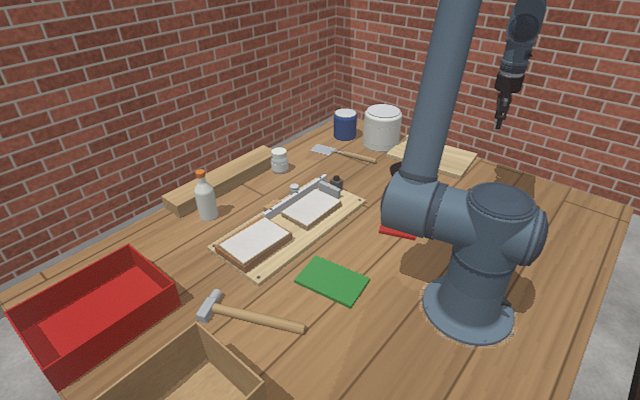

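Run:
```python
import cv2
a=cv2.imread("pics/top0.png")[50:270,215:425]
cv2.imwrite("pics/top0c.png",cv2.resize(a,None,fx=2.7,fy=2.7,interpolation=cv2.INTER_CUBIC))
```

```text
(no output)
```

View pics/top0c.png

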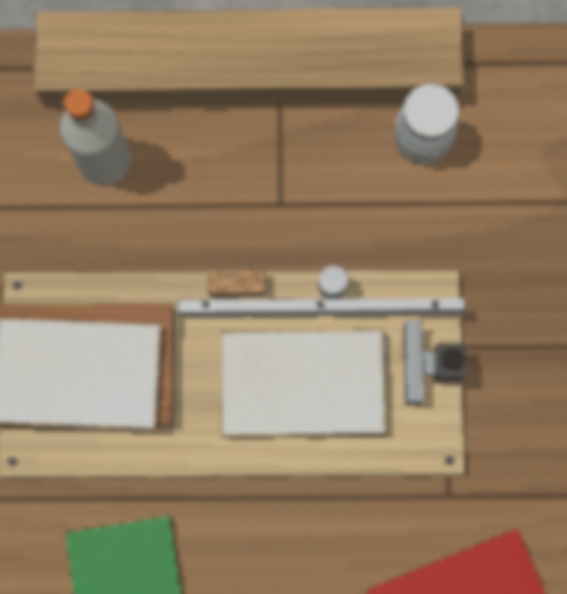

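The lone white panel (243,188) is on the ledge at the left end of the board, and the pile is at (327,192) in front of the grey stop at (369,184). The green sheet (263,274) and the red sheet (387,275) are look-alikes lying on the table. The white panel is the one meant, because it lies on the ledge. Next I'll enlarge the picture to measure.

Run:
```python
import cv2
a=cv2.imread("pics/top0.png")
def c(n,x0,x1,y0,y1,f=8):
    b=cv2.resize(a[y0:y1,x0:x1],None,fx=f,fy=f,interpolation=cv2.INTER_CUBIC)
    for x in range(x0,x1,10):
        cv2.putText(b,str(x),((x-x0)*f,10),0,.35,(0,0,255)); cv2.line(b,((x-x0)*f,0),((x-x0)*f,4),(0,0,255))
        for y in range(y0,y1,10): cv2.circle(b,((x-x0)*f+f//2,(y-y0)*f+f//2),1,(255,0,0),-1)
    for y in range(y0,y1,10): cv2.putText(b,str(y),(0,(y-y0)*f+6),0,.35,(0,0,255))
    cv2.imwrite(n,b)
c("pics/cl.png",205,300,140,230,6.5.__int__()+0)
c("pics/cr.png",280,395,140,230,6)
```

```text
(no output)
```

View pics/cl.png

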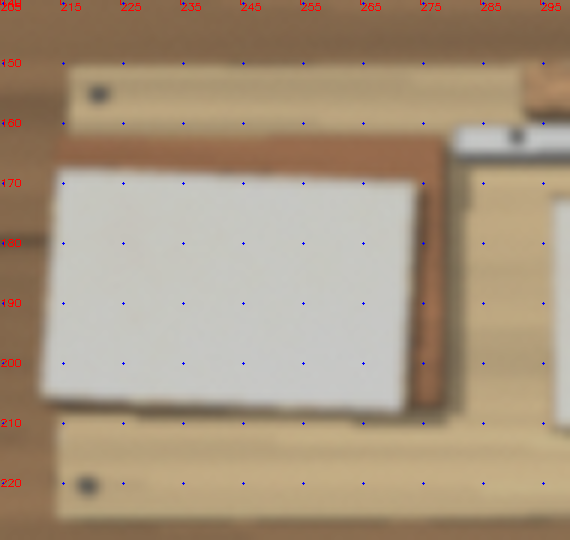

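View pics/cr.png

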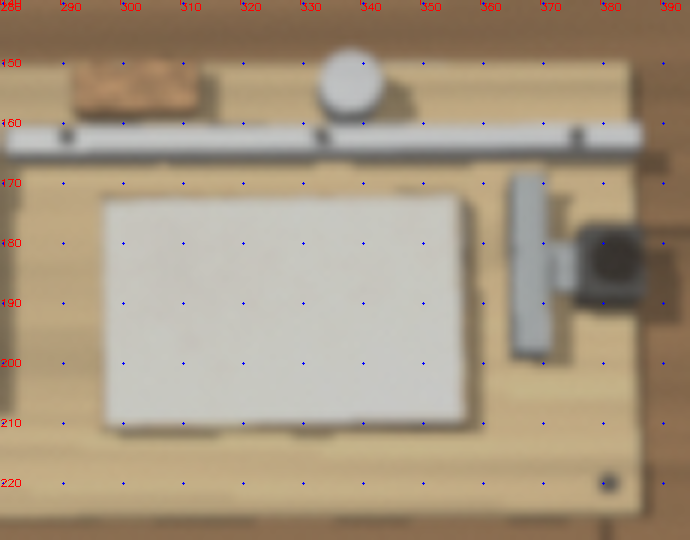

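```bash
cat > h.py <<'E'
import numpy as np
from scipy.spatial.transform import Rotation as R
from scipy.optimize import least_squares
from plant import ctrl
def ray(cam,uv,z,p=None):
    p=p or ctrl.camera_params(cam)
    K=p["camera_matrix"];Rm=R.from_euler("xyz",p["rotation"],degrees=True).as_matrix()
    uv=np.atleast_2d(np.array(uv,float))
    d=np.c_[(uv[:,0]-K[0,2])/K[0,0],(uv[:,1]-K[1,2])/K[1,1],np.ones(len(uv))]@Rm.T
    e=np.array(p["eye"]); s=(z-e[2])/d[:,2]
    return (e+s[:,None]*d)[:,:2]
def fitpose(P,W,w=None):
    # P model pts (mm), W world(mm)
    f=lambda q:(P@np.array([[np.cos(q[2]),np.sin(q[2])],[-np.sin(q[2]),np.cos(q[2])]])+q[:2]-W).ravel()
    r=least_squares(f,[*W.mean(0),0.01]); return r.x,f(r.x).reshape(-1,2)
E
python3 - <<'E'
from h import *
np.set_printoptions(suppress=True,precision=2)
W=[];P=[]
def add(uv,z,p): W.append(ray("top",uv,z/1e3)[0]*1000);P.append(p)
add((216.2,150.5),15,(110,260));add((214,225.8),15,(-110,260));add((384.5,149.8),15,(110,-230));add((386.5,225.3),15,(-110,-230))
add((278.3,162.3),41,(70,75));add((278,209.5),41,(-60,75))
q,r=fitpose(np.array(P,float),np.array(W));print("bed",q,np.degrees(q[2]));print(r)
c,s=np.cos(q[2]),np.sin(q[2])
tob=lambda w:(w-q[:2])@np.array([[c,-s],[s,c]])
for n,z,uv in [("C",53,[(214,167.5),(274,169.7),(272,208.2),(211.3,205.8)]),("B",39,[(296.8,173),(356.2,172.2),(357,209.8),(297.2,210.2)])]:
    w=ray("top",uv,z/1e3)*1000
    M=np.array([(55,85),(55,-85),(-55,-85),(-55,85)],float)
    qq,rr=fitpose(M,w);print(n,"world",qq,"bed",tob(qq[:2]),"yaw rel",np.degrees(qq[2]-q[2]));print(rr);print(tob(w))
print("stop",tob(ray("top",[(364.7,169),(364.7,199)],.05)*1000))
print("fence top",tob(ray("top",[(281,165),(386,164.8)],.045)*1000))
E
```

```text
bed [551.01  24.75  -0.  ] -0.21632387466736464
[[-1.65  0.49]
 [-2.05  0.71]
 [-0.51 -0.34]
 [-1.52 -0.23]
 [ 0.48 -0.51]
 [ 5.24 -0.12]]
C world [546.71 197.61  -0.05] bed [ -4.96 172.85] yaw rel -2.4378296763595695
[[ 0.64  0.25]
 [ 0.71 -0.63]
 [-0.55 -0.33]
 [-0.8   0.7 ]]
[[ 52.97 255.18]
 [ 45.67  86.21]
 [-62.97  90.59]
 [-55.49 259.41]]
B world [536.94 -36.62   0.  ] bed [-13.84 -61.42] yaw rel 0.3607576532384075
[[ 1.94  0.91]
 [ 1.67 -1.22]
 [-1.46 -1.39]
 [-2.15  1.69]]
[[  38.69   23.01]
 [  40.02 -144.86]
 [ -66.85 -145.37]
 [ -67.22   21.55]]
stop [[  46.79 -167.94]
 [ -38.09 -166.34]]
fence top [[  60.77   67.41]
 [  59.54 -228.51]]
```

{"name": "drive_tool", "arguments": {"deltas": [[60,[348,-296,0],[0,0,-71]],[60,[348,-296,0],[0,0,-71]],[60,[348,-296,0],[0,0,-71]],[60,[348,-296,0],[0,0,-71]],[60,[348,-296,0],[0,0,-71]],[60,[348,-296,0],[0,0,-71]],[60,[348,-296,0],[0,0,-71]],[60,[348,-296,0],[0,0,-71]]]}}

```text
t: 1.1
tcp_pos: [0.4205, -0.1477, 0.239]
tool_rot: [-180.0, -0.0, 90.3]
force: [-0.1, -0.7, 1.3]
width: 0.597
```

{"name": "drive_tool", "arguments": {"deltas": [[60,[467,125,60],[0,0,0.5]],[60,[467,125,60],[0,0,0.5]],[60,[467,125,60],[0,0,0.5]],[60,[467,125,60],[0,0,0.5]],[60,[467,125,60],[0,0,0.5]],[60,[467,125,60],[0,0,0.5]],[60,[467,125,60],[0,0,0.5]],[60,[467,125,60],[0,0,0.5]]]}}

```text
t: 2.1
tcp_pos: [0.545, 0.3184, 0.1782]
tool_rot: [-180.0, 0.0, 89.5]
force: [0.4, -0.9, 1.0]
width: 0.6
```

Run:
```python
from h import *
import cv2
print(ctrl.state()["tcp_pos"],ctrl.state()["tool_rot"],ctrl.camera_params("wrist"))
for n in ["wrist","top","side"]:
    im=ctrl.read_camera(n); cv2.imwrite(f"pics/{n}1.png",im[:,:,::-1])
```

```text
[0.54496195 0.31837632 0.1781995 ] [-1.79952994e+02  2.85230577e-02  8.95261525e+01] {'camera_matrix': array([[342.49808798,   0.        , 315.36688842],
       [  0.        , 342.49808798, 202.63608476],
       [  0.        ,   0.        ,   1.        ]]), 'eye': array([0.54705918, 0.40032863, 0.31356752]), 'rotation': array([ 1.61508307e+02,  1.27539333e-01, -4.75391646e-01])}
```

View pics/wrist1.png

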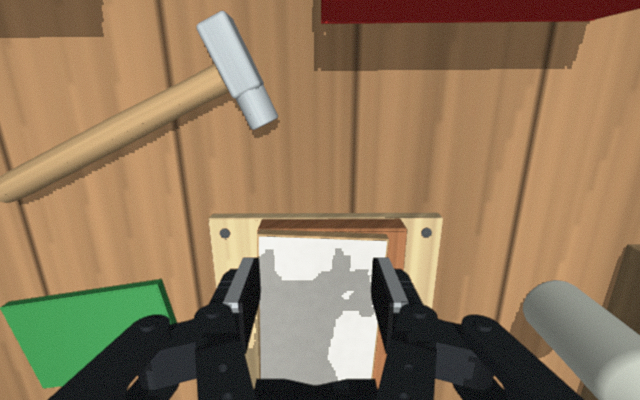

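View pics/side1.png

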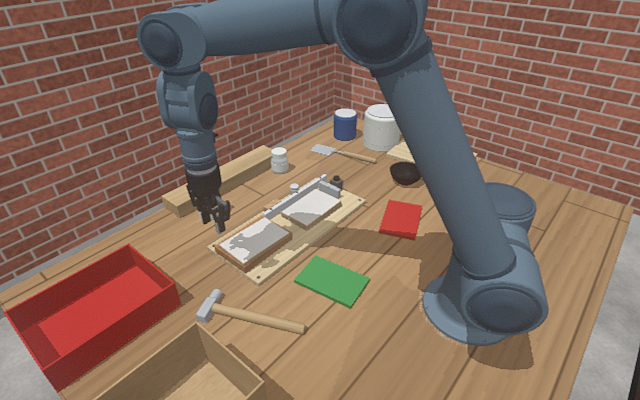

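Run:
```python
from h import *
np.set_printoptions(suppress=True,precision=1)
print(ray("wrist",[(209.5,214),(441,214)],.015)*1e3)
print(ray("wrist",[(260,220),(405,221)],.041)*1e3)
print(ray("wrist",[(258,234.5),(387,239)],.053)*1e3)
print(ray("wrist",[(270,120)],.02)*1e3)
```

```text
[[446.6 289.4]
 [661.3 288.4]]
[[497.9 293.4]
 [621.4 291.9]]
[[497.6 285.3]
 [604.4 280.7]]
[[507.6 374.7]]
```

{"name": "drive_tool", "arguments": {"deltas": [[60,[0,0,60],[0,0,0]],[60,[0,0,120],[0,0,0]],[60,[0,0,155],[0,0,0]],[60,[0,0,163],[0,0,0]],[60,[0,0,165],[0,0,0]],[60,[0,0,167],[0,0,0]],[60,[0,0,168],[0,0,0]]]}}

```text
t: 3.12
tcp_pos: [0.5465, 0.3165, 0.0129]
tool_rot: [179.8, -0.1, 89.4]
force: [-0.6, 0.6, 0.3]
width: 0.6
```

{"name": "drive_tool", "arguments": {"deltas": [[60,[0,0,1],[0,0,0]],[60,[0,0,2],[0,0,0]],[60,[0,0,3],[0,0,0]],[60,[0,0,4],[0,0,0]]]}}

```text
t: 3.62
tcp_pos: [0.5451, 0.316, 0.0071]
tool_rot: [-180.0, 0.0, 89.5]
force: [0.3, 0.6, -0.8]
width: 0.597
```

{"name": "drive_tool", "arguments": {"deltas": [[60,[0,0,1],[0,0,0]],[60,[0,0,2],[0,0,0]],[60,[0,0,3],[0,0,0]],[60,[0,0,4],[0,0,0]]]}}

```text
t: 4.12
tcp_pos: [0.5452, 0.316, 0.0048]
tool_rot: [180.0, -0.0, 89.5]
force: [-4.2, -2.3, 15.4]
width: 0.604
```

{"name": "drive_tool", "arguments": {"deltas": [[60,[0,0,-30],[0,0,0]],[60,[0,0,-48],[0,0,0]],[60,[-8,0,-48],[0,0,0.2]],[60,[-16,0,-48],[0,0,0.2]],[60,[-22,0,-48],[0,0,0.2]],[60,[-28,0,-48],[0,0,0.2]],[60,[-34,0,-48],[0,0,0.2]],[60,[-40,0,-48],[0,0,0.2]]]}}

```text
t: 5.12
tcp_pos: [0.5447, 0.2756, 0.0511]
tool_rot: [-180.0, 0.0, 89.3]
force: [0.5, 0.7, -0.9]
width: 0.599
```

Run:
```python
from h import *
import cv2
for n in ["wrist"]:
    im=ctrl.read_camera(n); cv2.imwrite(f"pics/{n}2.png",im[:,:,::-1])
```

```text
(no output)
```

View pics/wrist2.png

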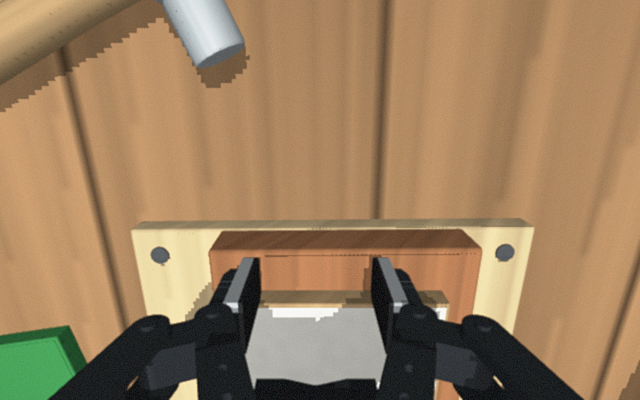

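{"name": "drive_tool", "arguments": {"deltas": [[60,[-11,0,0],[0,0,0]],[60,[-22,0,0],[0,0,0]],[60,[-33,0,0],[0,0,0]],[60,[-44,0,0],[0,0,0]],[60,[-55,0,0],[0,0,0]],[60,[-66,0,0],[0,0,0]],[60,[-77,0,0],[0,0,0]],[60,[-88,0,0],[0,0,0]]]}}

```text
t: 6.18
tcp_pos: [0.5437, 0.1873, 0.0513]
tool_rot: [180.0, -0.0, 89.3]
force: [-0.0, 1.5, 0.3]
width: 0.601
```

{"name": "drive_tool", "arguments": {"deltas": [[60,[-11,0,0],[0,0,0]],[60,[-22,0,0],[0,0,0]],[60,[-33,0,0],[0,0,0]],[60,[-44,0,0],[0,0,0]],[60,[-55,0,0],[0,0,0]],[60,[-66,0,0],[0,0,0]],[60,[-76,0,0],[0,0,0]]]}}

```text
t: 7.05
tcp_pos: [0.5425, 0.1112, 0.0512]
tool_rot: [-180.0, 0.0, 89.2]
force: [-0.1, 0.3, -0.8]
width: 0.595
```

Run:
```python
from h import *
import cv2
for n in ["wrist","top","side"]:
    im=ctrl.read_camera(n); 
    im=im[:,:,::-1]
    if n!="wrist": im=cv2.resize(im[130:300,180:420],None,fx=3,fy=3,interpolation=cv2.INTER_CUBIC)
    cv2.imwrite(f"pics/{n}3.png",im)
```

```text
(no output)
```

View pics/wrist3.png

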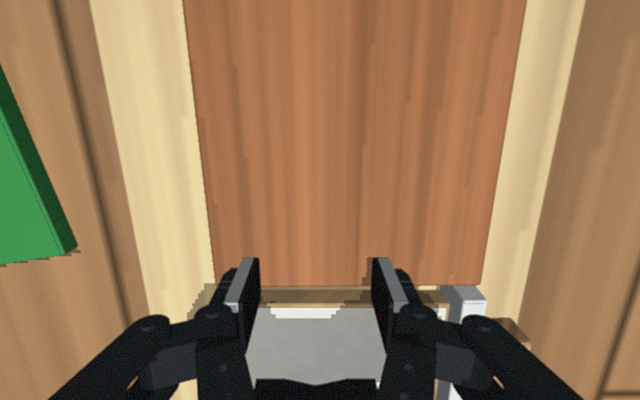

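View pics/side3.png

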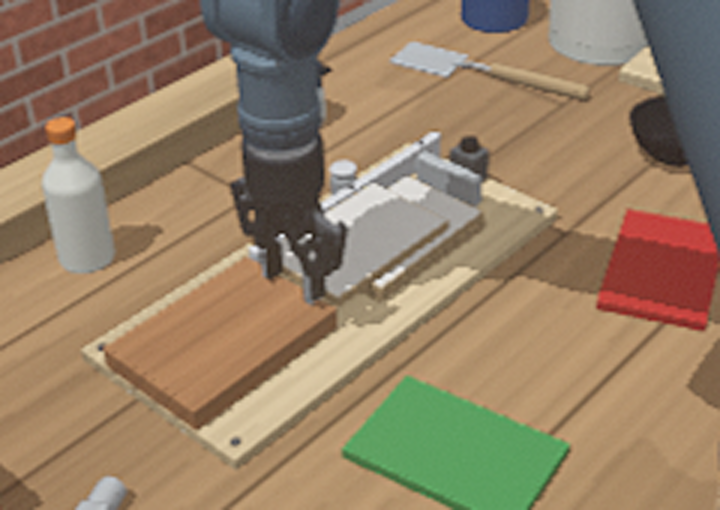

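View pics/top3.png

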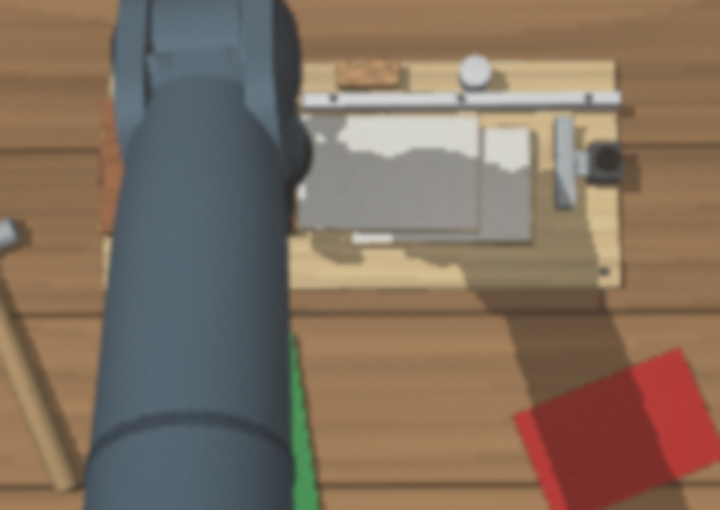

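Run:
```python
from h import *
import cv2
im=cv2.imread("pics/wrist3.png")[270:400,180:540]
cv2.imwrite("pics/w3c.png",cv2.resize(im,None,fx=2.2,fy=2.2,interpolation=cv2.INTER_CUBIC))
```

```text
(no output)
```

View pics/w3c.png

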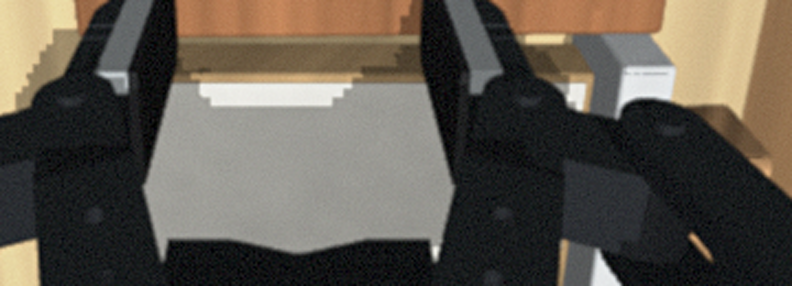

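{"name": "drive_tool", "arguments": {"deltas": [[60,[-9,0,0],[0,0,0]],[60,[-18,0,0],[0,0,0]],[60,[-27,0,0],[0,0,0]],[60,[-36,0,0],[0,0,0]],[60,[-44,0,0],[0,0,0]],[60,[-49,0,0],[0,0,0]],[60,[-49,0,0],[0,0,0]]]}}

```text
t: 8.07
tcp_pos: [0.542, 0.0625, 0.0513]
tool_rot: [-180.0, 0.0, 89.2]
force: [-0.2, -1.1, 0.4]
width: 0.597
```

{"name": "drive_tool", "arguments": {"deltas": [[60,[16,0,0],[0,0,0]],[60,[16,0,-60],[0,0,0]],[60,[60,0,-110],[0,0,0]],[60,[60,0,-110],[0,0,0]]]}}

```text
t: 8.57
tcp_pos: [0.5456, 0.1265, 0.1656]
tool_rot: [179.5, -0.1, 89.5]
force: [0.9, 0.3, -0.1]
width: 0.598
```

Run:
```python
from h import *
import cv2
print(ctrl.state()["tcp_pos"])
for n in ["wrist","top"]:
    im=ctrl.read_camera(n); 
    im=im[:,:,::-1]
    if n!="wrist": im=cv2.resize(im[130:240,260:400],None,fx=5,fy=5,interpolation=cv2.INTER_CUBIC)
    cv2.imwrite(f"pics/{n}4.png",im)
```

```text
[0.54562468 0.12650839 0.16562366]
```

View pics/wrist4.png

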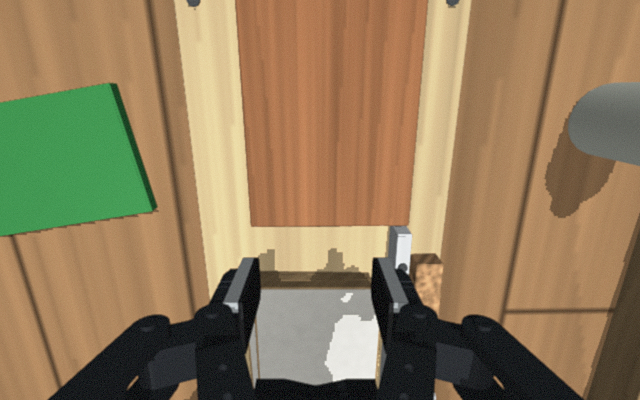

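View pics/top4.png

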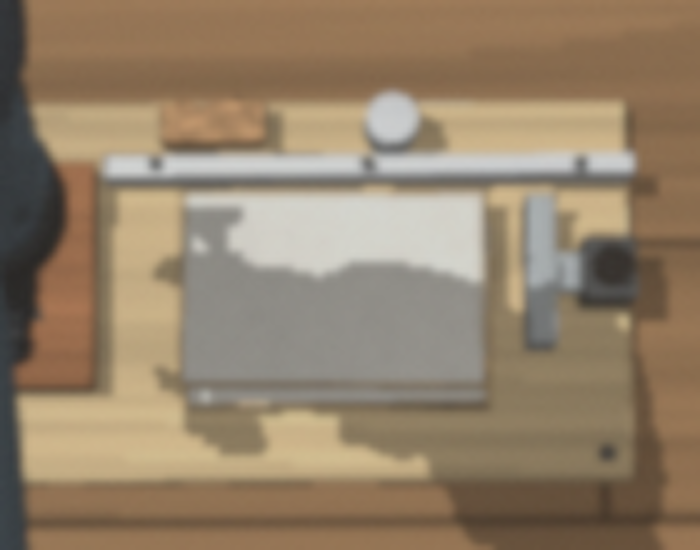

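{"name": "drive_tool", "arguments": {"deltas": [[60,[-47,6,0],[0,0,0]],[60,[-47,6,40],[0,0,0]],[60,[-47,6,85],[0,0,0]],[60,[-47,6,115],[0,0,0]],[60,[-47,6,130],[0,0,0]],[60,[-47,6,135],[0,0,0]],[60,[-47,6,135],[0,0,0]]]}}

```text
t: 9.55
tcp_pos: [0.5485, 0.0759, 0.0266]
tool_rot: [180.0, 0.0, 89.2]
force: [-0.5, -0.8, 0.7]
width: 0.601
```

Run:
```python
from h import *
import cv2
print(ctrl.state()["tcp_pos"],ctrl.state()["tool_rot"],ctrl.state()["force"])
for n in ["wrist","side"]:
    im=ctrl.read_camera(n); 
    im=im[:,:,::-1]
    if n!="wrist": im=cv2.resize(im[160:290,200:380],None,fx=4,fy=4,interpolation=cv2.INTER_CUBIC)
    cv2.imwrite(f"pics/{n}5.png",im)
```

```text
[0.5484963  0.07589005 0.02659629] [1.79972073e+02 7.35685325e-03 8.92455804e+01] [-0.48569485 -0.80010094  0.66233078]
```

View pics/wrist5.png

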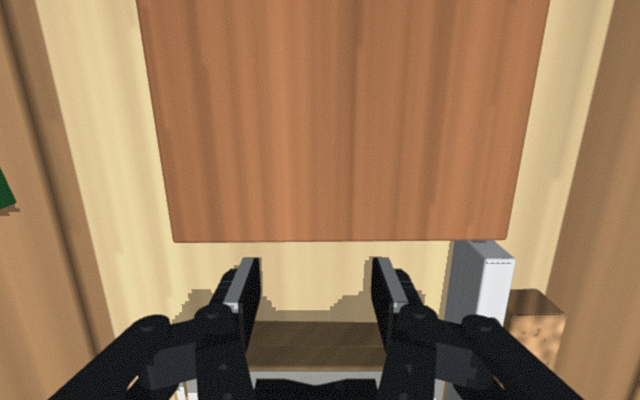

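View pics/side5.png

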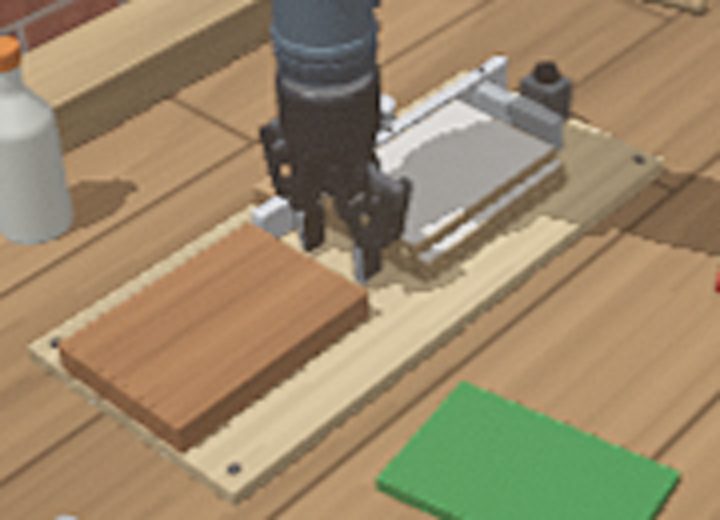

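{"name": "drive_tool", "arguments": {"deltas": [[60,[0,0,4],[0,0,-0.3]],[60,[-6,0,4],[0,0,-0.3]],[60,[-12,0,4],[0,0,-0.3]],[60,[-17,0,4],[0,0,-0.3]],[60,[-22,0,4],[0,0,-0.3]],[60,[-26,0,4],[0,0,-0.3]],[60,[-30,0,4],[0,0,-0.3]],[60,[-30,0,4],[0,0,-0.3]]]}}

```text
t: 10.65
tcp_pos: [0.5479, 0.0455, 0.0224]
tool_rot: [180.0, 0.0, 89.5]
force: [0.3, 0.7, 0.7]
width: 0.603
```

Run:
```python
from h import *
import cv2
s=ctrl.state();print(s["tcp_pos"],s["tool_rot"],s["force"])
for n in ["top","side"]:
    im=ctrl.read_camera(n); 
    im=im[:,:,::-1]
    im=cv2.resize(im[160:290,200:380],None,fx=4,fy=4,interpolation=cv2.INTER_CUBIC) if n=="side" else cv2.resize(im[130:240,260:400],None,fx=5,fy=5,interpolation=cv2.INTER_CUBIC)
    cv2.imwrite(f"pics/{n}6.png",im)
```

```text
[0.54788845 0.04547916 0.02236142] [1.79986736e+02 4.21842171e-02 8.95323884e+01] [0.27604569 0.71952953 0.65060476]
```

View pics/top6.png

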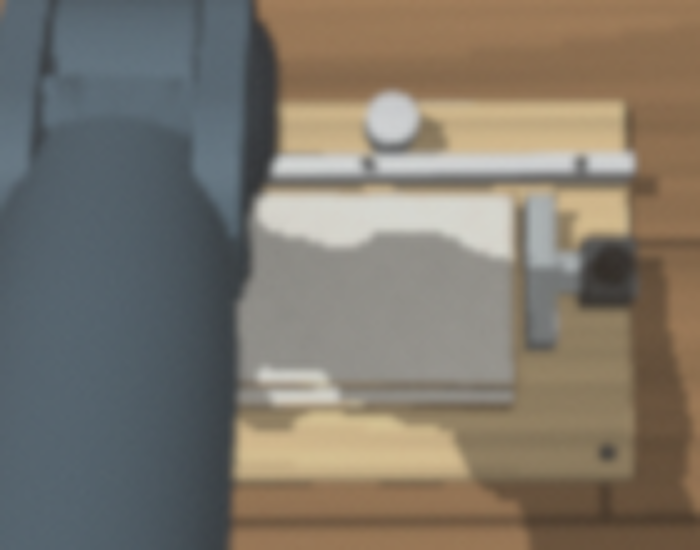

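View pics/side6.png

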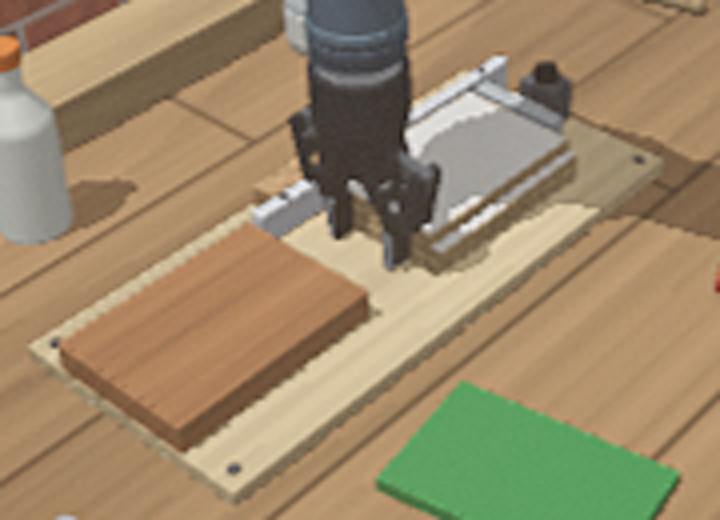

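{"name": "drive_tool", "arguments": {"deltas": [[60,[10,0,0],[0,0,0]],[60,[10,0,-50],[0,0,0]],[60,[0,-20,-100],[0,0,-10]],[60,[-30,-60,-110],[0,0,-20]],[60,[-60,-100,-110],[0,0,-30]],[60,[-100,-105,-110],[0,0,-40]],[60,[-100,-105,-110],[0,0,-50]],[60,[-100,-105,-110],[0,0,-60]]]}}

```text
t: 11.75
tcp_pos: [0.4416, -0.0535, 0.1323]
tool_rot: [-180.0, -0.0, 149.8]
force: [-0.3, 0.1, -0.6]
width: 0.602
```

{"name": "drive_tool", "arguments": {"deltas": [[60,[0,0,0],[0,0,-10]],[60,[0,0,0],[0,0,-20]],[60,[0,0,0],[0,0,-30]],[60,[0,0,0],[0,0,-30]]]}}

```text
t: 12.25
tcp_pos: [0.4418, -0.0529, 0.1322]
tool_rot: [-180.0, -0.0, 179.5]
force: [0.5, 0.3, -0.3]
width: 0.6
```

Run:
```python
from h import *
import cv2
s=ctrl.state();print(s["tcp_pos"],s["tool_rot"],s["force"])
for n in ["wrist"]:
    im=ctrl.read_camera(n); 
    im=im[:,:,::-1]
    cv2.imwrite(f"pics/{n}7.png",im)
```

```text
[ 0.44182836 -0.05291099  0.13218204] [-1.79974494e+02 -2.47660855e-02  1.79464597e+02] [ 0.45530544  0.30766485 -0.30331033]
```

View pics/wrist7.png

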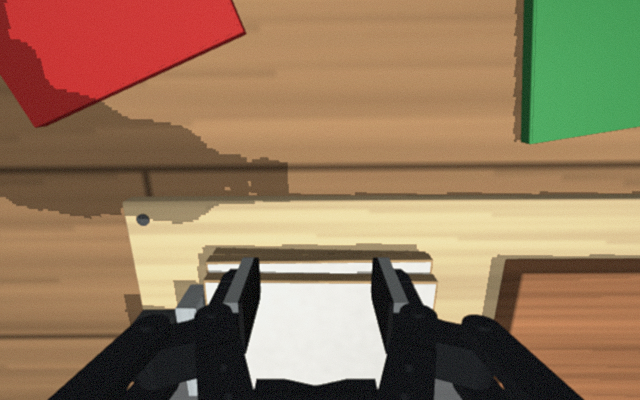

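{"name": "drive_tool", "arguments": {"deltas": [[60,[0,0,50],[0,0,0]],[60,[0,0,95],[0,0,0]],[60,[0,0,109],[0,0,0]],[60,[-10,0,110],[0,0,0]],[60,[-20,0,110],[0,0,0]],[60,[-28,0,110],[0,0,0]],[60,[-33,0,110],[0,0,0]],[60,[-37,0,110],[0,0,0]]]}}

```text
t: 13.3
tcp_pos: [0.478, -0.0533, 0.0222]
tool_rot: [-180.0, -0.1, 179.5]
force: [-4.9, -0.0, 3.7]
width: 0.603
```

{"name": "drive_tool", "arguments": {"deltas": [[60,[-2,0,0],[0,0,0]],[60,[-4,0,0],[0,0,0]],[60,[-4,0,0],[0,0,0]]]}}

```text
t: 13.68
tcp_pos: [0.4827, -0.0535, 0.0221]
tool_rot: [180.0, -0.0, 179.5]
force: [-4.1, -0.1, 2.0]
width: 0.604
```

Run:
```python
from h import *
import cv2
s=ctrl.state();print(s["tcp_pos"],s["tool_rot"],s["force"])
for n in ["top","side"]:
    im=ctrl.read_camera(n); 
    im=im[:,:,::-1]
    im=cv2.resize(im[160:290,200:380],None,fx=4,fy=4,interpolation=cv2.INTER_CUBIC) if n=="side" else cv2.resize(im[130:240,260:400],None,fx=5,fy=5,interpolation=cv2.INTER_CUBIC)
    cv2.imwrite(f"pics/{n}8.png",im)
```

```text
[ 0.48267632 -0.053496    0.02212938] [ 1.79999804e+02 -3.17952525e-02  1.79548540e+02] [-4.06842399 -0.07487564  1.99278253]
```

View pics/top8.png

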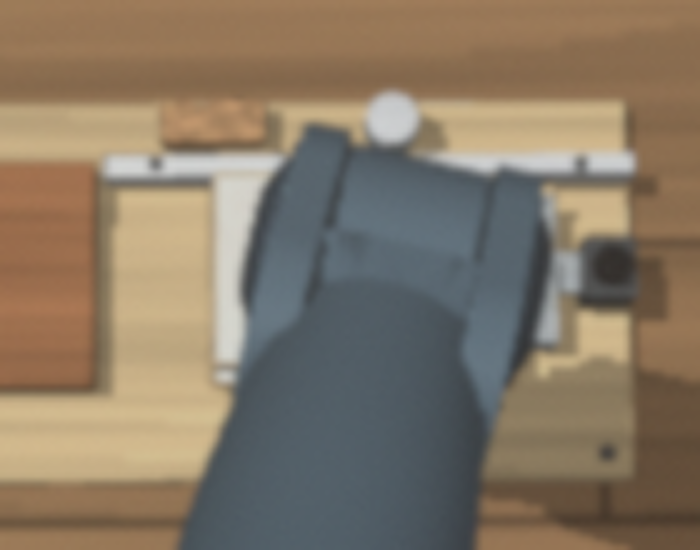

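View pics/side8.png

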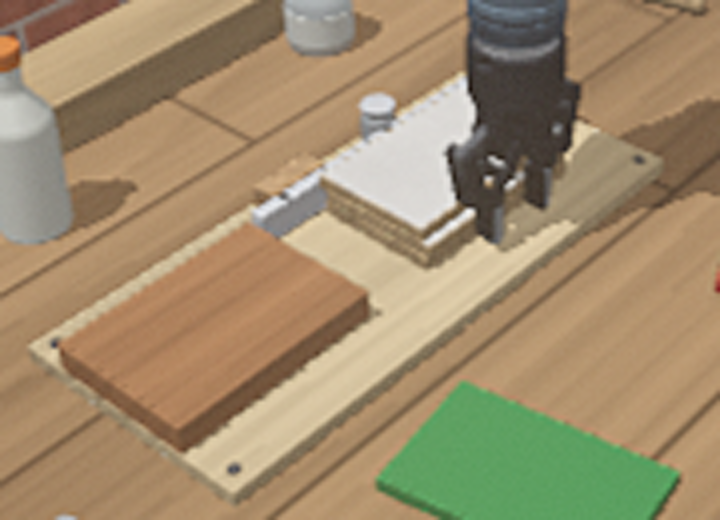

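{"name": "drive_tool", "arguments": {"deltas": [[60,[-1.5,0,0],[0,0,0]],[60,[-3,0,0],[0,0,0]],[60,[-4,0,0],[0,0,0]]]}}

```text
t: 14.15
tcp_pos: [0.4875, -0.0536, 0.0223]
tool_rot: [-180.0, 0.0, 179.6]
force: [-3.1, 0.7, 0.6]
width: 0.598
```

{"name": "drive_tool", "arguments": {"deltas": [[60,[-1,0,0],[0,0,0]],[60,[-2,0,0],[0,0,0]]]}}

```text
t: 14.4
tcp_pos: [0.4875, -0.0536, 0.0222]
tool_rot: [-180.0, -0.2, 179.6]
force: [-9.4, -0.6, 6.8]
width: 0.6
```

{"name": "drive_tool", "arguments": {"deltas": [[60,[-0.5,0,0],[0,0,0]],[60,[-1,0,0],[0,0,0]]]}}

```text
t: 14.65
tcp_pos: [0.4894, -0.0538, 0.0222]
tool_rot: [-180.0, -0.1, 179.5]
force: [-5.4, -0.4, 3.0]
width: 0.595
```

Run:
```python
from h import *
import cv2
s=ctrl.state();print(s["tcp_pos"],s["tool_rot"],s["force"])
for n in ["wrist","side"]:
    im=ctrl.read_camera(n); 
    im=im[:,:,::-1]
    if n=="side": im=cv2.resize(im[160:260,250:380],None,fx=6,fy=6,interpolation=cv2.INTER_CUBIC)
    cv2.imwrite(f"pics/{n}9.png",im)
```

```text
[ 0.48944378 -0.05375735  0.02221709] [-1.79969530e+02 -5.99245177e-02  1.79539659e+02] [-5.42904346 -0.44286502  3.0366861 ]
```

View pics/wrist9.png

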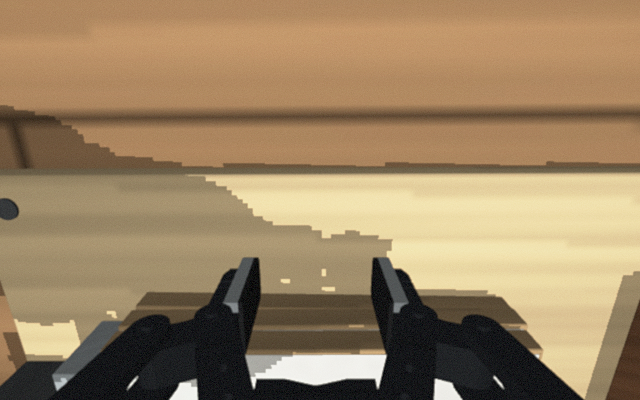

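View pics/side9.png

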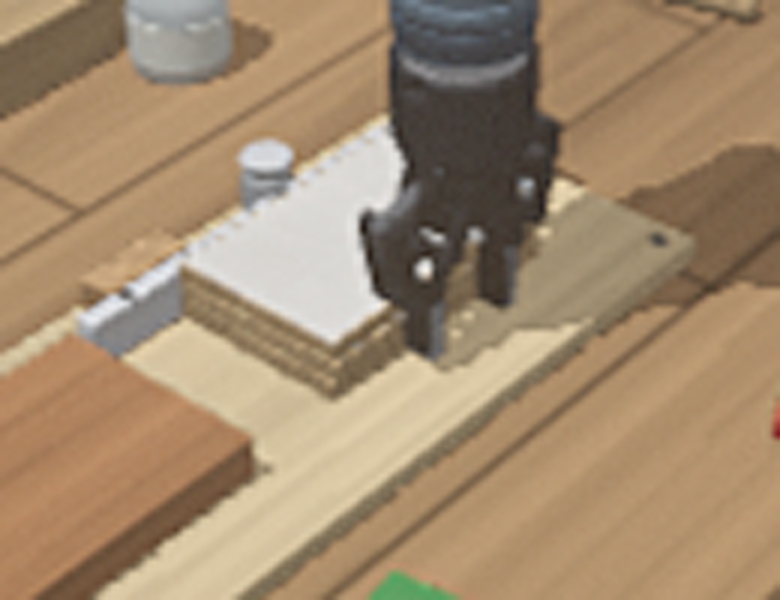

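{"name": "drive_tool", "arguments": {"deltas": [[60,[-0.5,0,0],[0,0,0]],[60,[-1,0,0],[0,0,0]],[60,[-1,0,0],[0,0,0]]]}}

```text
t: 15.12
tcp_pos: [0.4894, -0.0537, 0.0222]
tool_rot: [-180.0, -0.2, 179.5]
force: [-6.5, -0.2, 5.3]
width: 0.605
```

{"name": "drive_tool", "arguments": {"deltas": [[60,[-0.5,0,0],[0,0,0]],[60,[-1,0,0],[0,0,0]],[60,[-1,0,0],[0,0,0]]]}}

```text
t: 15.5
tcp_pos: [0.4895, -0.0537, 0.0221]
tool_rot: [-180.0, -0.3, 179.5]
force: [-9.3, -1.6, 6.7]
width: 0.601
```

{"name": "drive_tool", "arguments": {"deltas": [[60,[-0.5,0,0],[0,0,0]],[60,[-1,0,0],[0,0,0]],[60,[-1,0,0],[0,0,0]]]}}

```text
t: 15.88
tcp_pos: [0.4895, -0.0537, 0.022]
tool_rot: [-179.9, -0.4, 179.5]
force: [-11.7, -0.9, 9.1]
width: 0.6
```

{"name": "drive_tool", "arguments": {"deltas": [[60,[-0.5,0,0],[0,0,0]],[60,[-1,0,0],[0,0,0]],[60,[-1,0,0],[0,0,0]]]}}

```text
t: 16.25
tcp_pos: [0.4896, -0.0537, 0.0218]
tool_rot: [-179.9, -0.4, 179.5]
force: [-13.6, -1.8, 10.6]
width: 0.604
```

Run:
```python
from h import *
import cv2
s=ctrl.state();print(s["tcp_pos"],s["tool_rot"],s["force"])
for n in ["side"]:
    im=ctrl.read_camera(n); 
    im=im[:,:,::-1]
    if n=="side": im=cv2.resize(im[160:260,250:380],None,fx=6,fy=6,interpolation=cv2.INTER_CUBIC)
    cv2.imwrite(f"pics/{n}10.png",im)
```

```text
[ 0.48963784 -0.05367125  0.02181994] [-179.93862507   -0.44309662  179.50503963] [-13.62683937  -1.77929032  10.56939606]
```

View pics/side10.png

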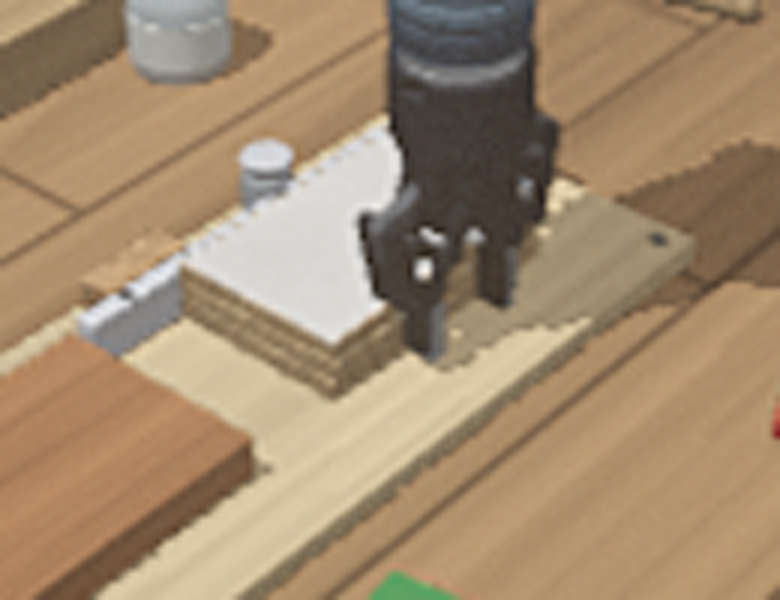

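{"name": "drive_tool", "arguments": {"deltas": [[60,[15,0,0],[0,0,0]],[60,[30,0,0],[0,0,0]],[60,[30,0,-55],[0,0,0]],[60,[30,0,-110],[0,0,10]],[60,[30,50,-110],[0,0,20]],[60,[10,90,-110],[0,0,30]],[60,[-40,120,-110],[0,0,40]],[60,[-53,131,-110],[0,0,50]]]}}

```text
t: 17.3
tcp_pos: [0.5529, 0.0792, 0.1332]
tool_rot: [179.7, 0.2, 129.4]
force: [-1.4, 0.1, 0.3]
width: 0.6
```

{"name": "drive_tool", "arguments": {"deltas": [[60,[0,0,0],[0,0,10]],[60,[0,0,0],[0,0,20]],[60,[0,0,0],[0,0,30]],[60,[0,0,0],[0,0,40]],[60,[0,0,0],[0,0,40]]]}}

```text
t: 17.92
tcp_pos: [0.5496, 0.0772, 0.1328]
tool_rot: [179.8, -0.0, 89.7]
force: [0.1, -1.1, -0.3]
width: 0.6
```

Run:
```python
from h import *
import cv2
s=ctrl.state();print(s["tcp_pos"],s["tool_rot"],s["force"])
for n in ["wrist","top"]:
    im=ctrl.read_camera(n); 
    im=im[:,:,::-1]
    if n=="top": im=cv2.resize(im[130:240,260:400],None,fx=5,fy=5,interpolation=cv2.INTER_CUBIC)
    cv2.imwrite(f"pics/{n}11.png",im)
```

```text
[0.54962104 0.07721394 0.13284655] [ 1.79824239e+02 -3.29488046e-02  8.96728114e+01] [ 0.14688751 -1.10957055 -0.28696243]
```

View pics/wrist11.png

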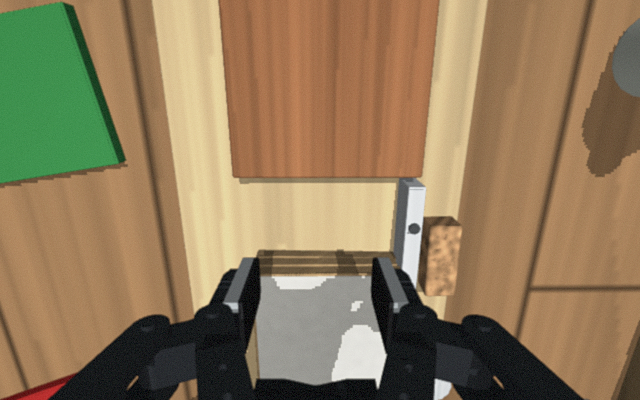

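View pics/top11.png

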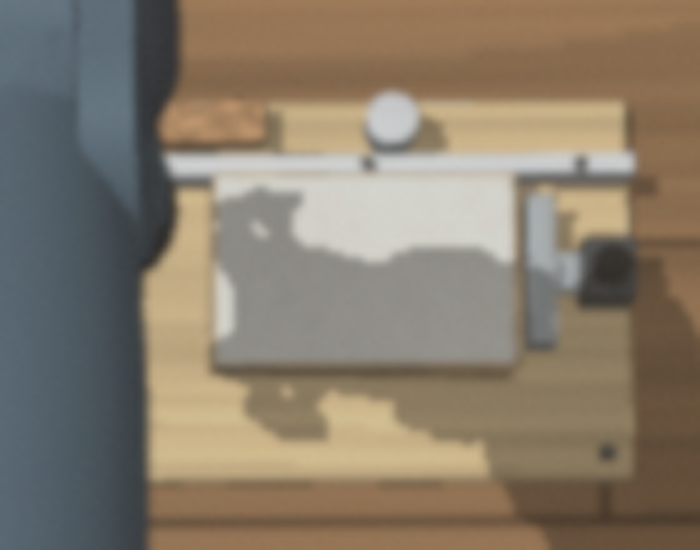

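{"name": "drive_tool", "arguments": {"deltas": [[60,[0,0,50],[0,0,0]],[60,[0,0,90],[0,0,0]],[60,[0,0,106],[0,0,0]],[60,[0,0,110],[0,0,0]],[60,[-10,0,110],[0,0,0]],[60,[-20,0,110],[0,0,0]],[60,[-27,0,110],[0,0,0]],[60,[-30,0,110],[0,0,0]]]}}

```text
t: 19.02
tcp_pos: [0.5482, 0.0462, 0.0229]
tool_rot: [179.9, 0.0, 89.5]
force: [0.2, 0.2, 0.0]
width: 0.601
```

{"name": "drive_tool", "arguments": {"deltas": [[60,[-1,0,0],[0,0,0]],[60,[-2,0,0],[0,0,0]],[60,[-3,0,0],[0,0,0]],[60,[-3,0,0],[0,0,0]]]}}

```text
t: 19.52
tcp_pos: [0.5476, 0.0448, 0.0224]
tool_rot: [-180.0, -0.1, 89.6]
force: [-0.7, 5.3, 2.8]
width: 0.602
```

{"name": "drive_tool", "arguments": {"deltas": [[60,[-1,0,0],[0,0,0]],[60,[-2,0,0],[0,0,0]],[60,[-2,0,0],[0,0,0]]]}}

```text
t: 19.9
tcp_pos: [0.5475, 0.0423, 0.0223]
tool_rot: [-180.0, -0.0, 89.6]
force: [-1.1, 4.7, 3.4]
width: 0.598
```

{"name": "drive_tool", "arguments": {"deltas": [[60,[-1,0,0],[0,0,0]],[60,[-2,0,0],[0,0,0]],[60,[-2,0,0],[0,0,0]]]}}

```text
t: 20.27
tcp_pos: [0.5476, 0.0403, 0.0223]
tool_rot: [-180.0, -0.0, 89.6]
force: [-1.9, 5.3, 3.5]
width: 0.606
```

{"name": "drive_tool", "arguments": {"deltas": [[60,[-1,0,0],[0,0,0]],[60,[-1,0,0],[0,0,0]]]}}

```text
t: 20.52
tcp_pos: [0.5476, 0.0393, 0.0223]
tool_rot: [-180.0, -0.0, 89.6]
force: [-1.3, 5.3, 4.0]
width: 0.603
```

{"name": "drive_tool", "arguments": {"deltas": [[60,[-1,0,0],[0,0,0]],[60,[-1,0,0],[0,0,0]]]}}

```text
t: 20.78
tcp_pos: [0.5476, 0.0388, 0.0223]
tool_rot: [-180.0, -0.1, 89.6]
force: [-1.2, 5.9, 2.9]
width: 0.601
```

{"name": "drive_tool", "arguments": {"deltas": [[60,[-1,0,0],[0,0,0]],[60,[-2,0,0],[0,0,0]],[60,[-2,0,0],[0,0,0]]]}}

```text
t: 21.15
tcp_pos: [0.5479, 0.0385, 0.0224]
tool_rot: [180.0, -0.3, 89.7]
force: [0.1, 11.9, 2.8]
width: 0.6
```

{"name": "drive_tool", "arguments": {"deltas": [[60,[-1,0,0],[0,0,0]],[60,[-2,0,0],[0,0,0]],[60,[-2,0,0],[0,0,0]]]}}

```text
t: 21.52
tcp_pos: [0.5479, 0.0384, 0.0224]
tool_rot: [180.0, -0.6, 89.7]
force: [0.2, 15.6, 3.7]
width: 0.601
```

Run:
```python
from h import *
import cv2
s=ctrl.state();print(s["tcp_pos"],s["tool_rot"],s["force"])
for n in ["side","top"]:
    im=ctrl.read_camera(n); 
    im=im[:,:,::-1]
    im=cv2.resize(im[130:240,260:400],None,fx=5,fy=5,interpolation=cv2.INTER_CUBIC) if n=="top" else cv2.resize(im[160:260,250:380],None,fx=6,fy=6,interpolation=cv2.INTER_CUBIC)
    cv2.imwrite(f"pics/{n}12.png",im)
```

```text
[0.54791723 0.03838705 0.02240404] [179.95357073  -0.55196173  89.73864424] [ 0.23592825 15.58111034  3.72541554]
```

View pics/side12.png

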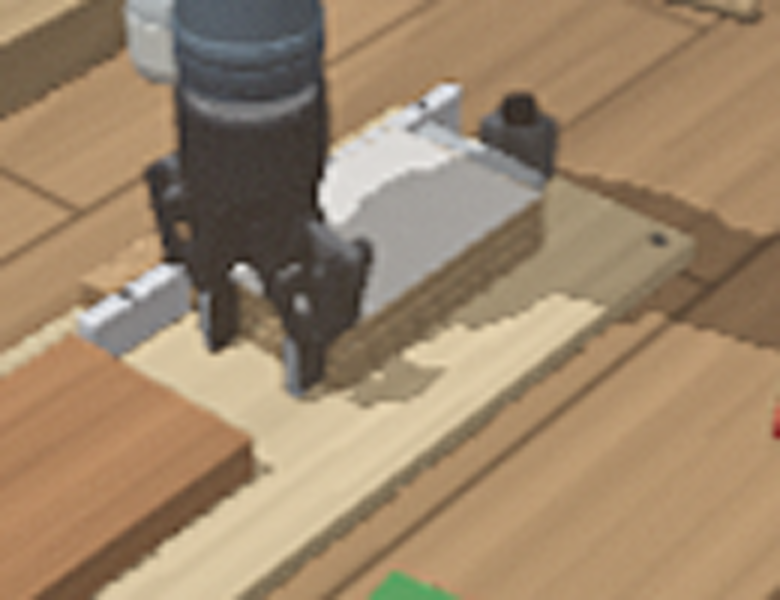

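View pics/top12.png

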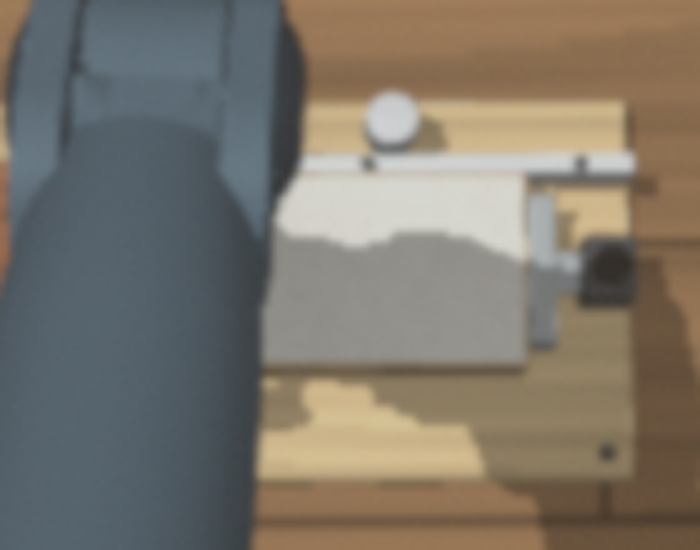

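{"name": "drive_tool", "arguments": {"deltas": [[60,[-0.3,0,0],[0,0,0]],[60,[-0.3,0,0],[0,0,0]],[60,[-0.3,0,0],[0,0,0]],[60,[-0.3,0,0],[0,0,0]],[60,[-0.3,0,0],[0,0,0]]]}}

```text
t: 22.25
tcp_pos: [0.5479, 0.0384, 0.0224]
tool_rot: [179.9, -0.6, 89.8]
force: [-0.4, 16.9, 3.6]
width: 0.602
```

{"name": "drive_tool", "arguments": {"deltas": [[60,[5,0,0],[0,0,0]],[60,[10,0,0],[0,0,0]],[60,[20,0,0],[0,0,0]],[60,[35,0,0],[0,0,0]],[60,[35,0,-50],[0,0,0]],[60,[35,0,-110],[0,0,0]],[60,[35,0,-110],[0,0,0]]]}}

```text
t: 23.12
tcp_pos: [0.5522, 0.0694, 0.1377]
tool_rot: [179.4, 0.0, 89.6]
force: [0.3, -0.1, -0.1]
width: 0.599
```

Run:
```python
from h import *
import cv2
s=ctrl.state();print(s["t"],s["tcp_pos"],s["tool_rot"],s["force"])
for n in ["side","top","wrist"]:
    im=ctrl.read_camera(n); 
    im=im[:,:,::-1]
    if n=="wrist": im=cv2.resize(im[150:320,200:480],None,fx=2.8,fy=2.8,interpolation=cv2.INTER_CUBIC)
    else: im=cv2.resize(im[130:240,260:400],None,fx=5,fy=5,interpolation=cv2.INTER_CUBIC) if n=="top" else cv2.resize(im[160:260,250:380],None,fx=6,fy=6,interpolation=cv2.INTER_CUBIC)
    cv2.imwrite(f"pics/{n}13.png",im)
```

```text
23.125 [0.55219183 0.06938765 0.13766897] [1.79383509e+02 1.00261767e-02 8.95883388e+01] [ 0.32948556 -0.07124003 -0.08768263]
```

View pics/side13.png

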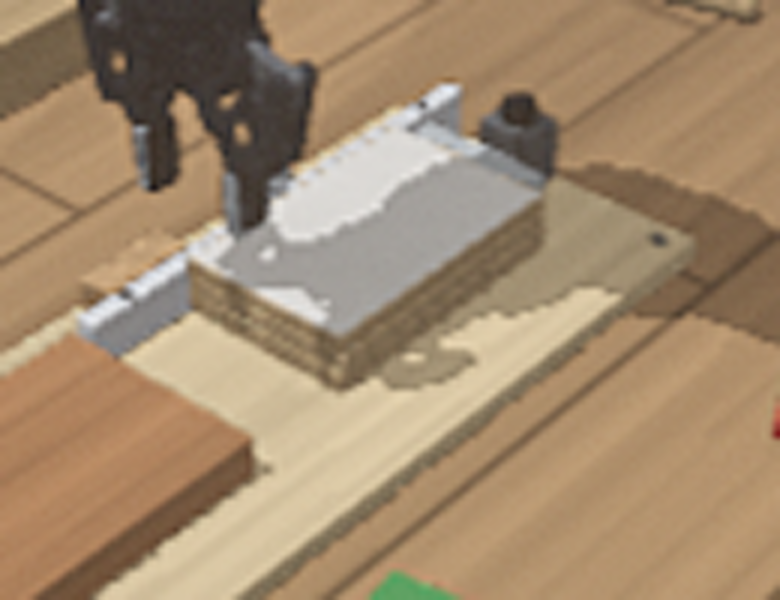

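View pics/top13.png

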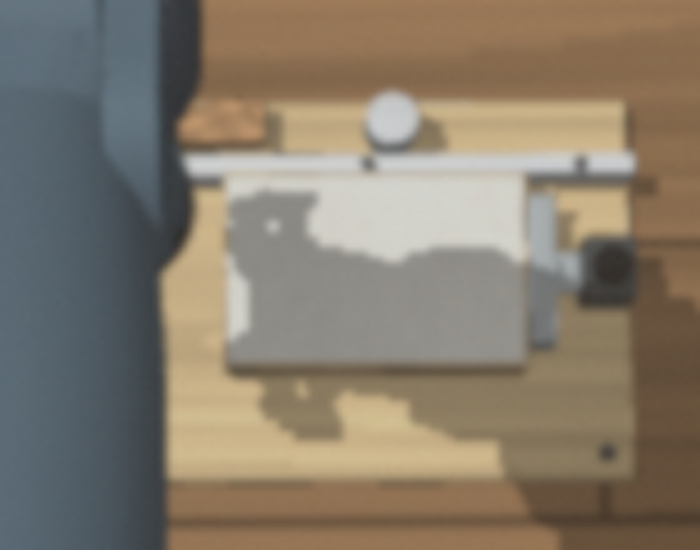

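View pics/wrist13.png

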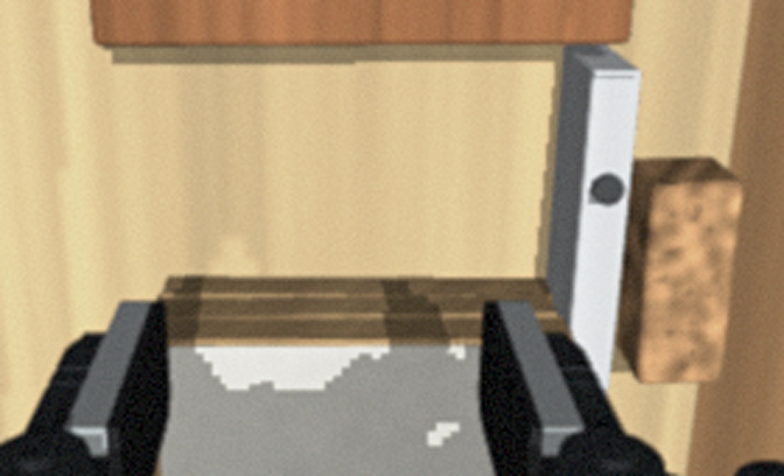

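{"name": "drive_tool", "arguments": {"deltas": [[60,[0,0,-60],[0,0,0]],[60,[-30,-50,-60],[0,0,-10]],[60,[-60,-90,-60],[0,0,-20]],[60,[-90,-120,-60],[0,0,-30]],[60,[-118,-130,-60],[0,0,-40]],[60,[-118,-140,-60],[0,0,-50]],[60,[-118,-140,-60],[0,0,-60]],[60,[-118,-140,-60],[0,0,-70]]]}}

```text
t: 24.28
tcp_pos: [0.4055, -0.0479, 0.1904]
tool_rot: [-180.0, -0.2, 159.9]
force: [-0.1, 0.5, -0.4]
width: 0.597
```

{"name": "drive_tool", "arguments": {"deltas": [[60,[0,0,0],[0,0,-10]],[60,[0,0,0],[0,0,-20]],[60,[0,0,0],[0,0,-20]],[60,[0,0,0],[0,0,-20]]]}}

```text
t: 24.78
tcp_pos: [0.4063, -0.048, 0.1914]
tool_rot: [180.0, -0.1, 179.4]
force: [-0.3, -0.0, 0.1]
width: 0.597
```

Run:
```python
from h import *
import cv2
s=ctrl.state();print(s["t"],s["tcp_pos"],s["tool_rot"],s["force"])
np.save("wp.npy",ctrl.camera_params("wrist"),allow_pickle=True)
for n in ["top","wrist"]:
    im=ctrl.read_camera(n); 
    im=im[:,:,::-1]
    cv2.imwrite(f"pics/{n}14.png",im)
    if n=="top": cv2.imwrite("pics/top14c.png",cv2.resize(im[130:240,260:400],None,fx=5,fy=5,interpolation=cv2.INTER_CUBIC))
```

```text
24.775 [ 0.40632193 -0.04799978  0.19135653] [ 1.79976792e+02 -1.16048877e-01  1.79414624e+02] [-3.30114597e-01 -2.62850610e-04  7.31064102e-02]
```

View pics/wrist14.png

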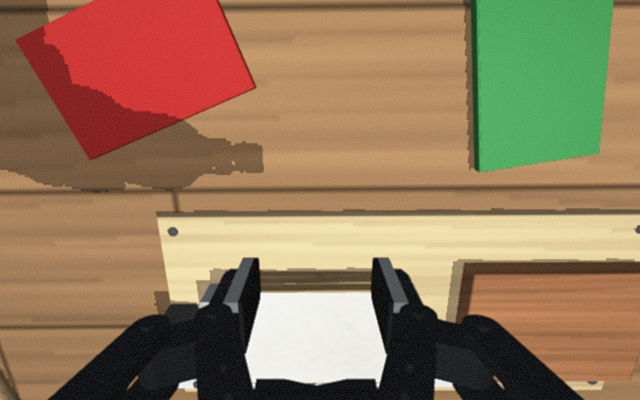

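View pics/top14c.png

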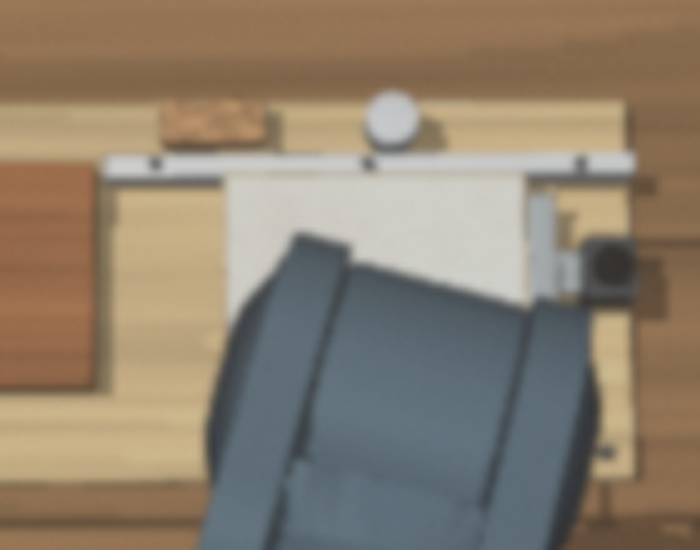

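Run:
```python
import cv2
im=cv2.imread("pics/wrist14.png")[255:310,200:440]
cv2.imwrite("pics/w14c.png",cv2.resize(im,None,fx=3.3,fy=8,interpolation=cv2.INTER_CUBIC))
```

```text
(no output)
```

View pics/w14c.png

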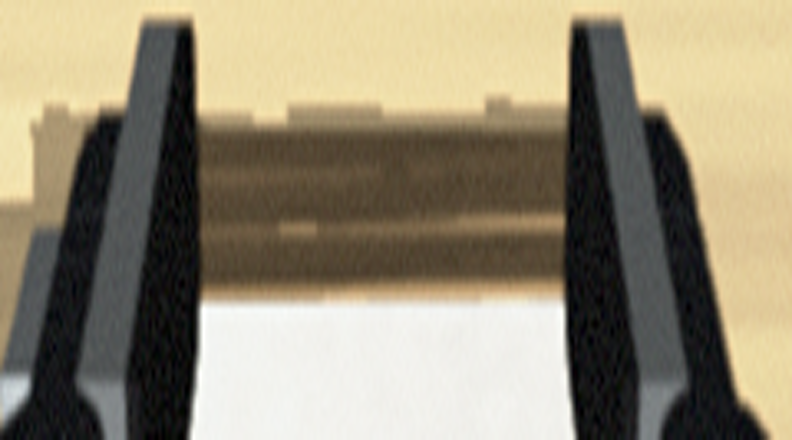

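Run:
```python
from h import *
p=np.load("wp.npy",allow_pickle=True).item()
for v,z in [(270.9-.5,15),(276.5-.5,27),(283.1-.5,39),(292.5-.5,51)]:
    print(z,ray("wrist",(316,v),z/1e3,p)*1e3, ray("wrist",(316,v+1),z/1e3,p)[0,0]*1e3)
```

```text
15 [[502.76260035 -47.77771871]] 503.9204475162143
27 [[502.24115501 -47.80434217]] 503.36745888708913
39 [[502.38277719 -47.83737284]] 503.47900862765647
51 [[505.01000039 -47.89442186]] 506.08152563517694
```

```bash
python3 -c "
from plant import ctrl
print(ctrl.hand_in())"
```

```text
the job is handed in; nothing more can be done
None
```

I slid the lone white panel off the ledge onto the pile without lifting it, then squared the pile against the fence and the stop. I handed it in at about 25 s of the 67 s allowed; no verdict is reported.

- **Pushing:** I used two spread fingertips for every push. First I lined up the ends of all three panels, then pressed them against the fence at about 14 N. Last I pushed them to the end stop and held about 15–17 N at the wrist for over half a second.
- **Stop force:** About 5 N of that was friction while sliding, so the force on the stop itself was nearer 10–12 N. That is lighter than the 15 N asked for, but well above the 4 N needed.
- **Near sides:** They agree within about 0.6 mm at the bottom and both seams (x = 502.2–502.8 mm). This puts the far sides at about 612.5 mm, matching the estimated fence face at 612–614 mm.
- **One disagreement:** The edge of the top panel's white face read 505.0 mm, about 2.5 mm further in. I took that to be the panel's bare wood margin, because its wood edge gives about 502.8 mm. I did not check it further.
- **Fence and stop:** In the last top and wrist views the pile touches both, with no visible gap. The ends look flush, judged by eye.
- **Other things:** The tin, the cork block and the red and green look-alikes looked unmoved. I did not check the hammer or the bowl after the last moves, but the arm never worked near them.

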